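# Make up the accessory kits for a turntable and a valve amplifier

### The arm

A 6-joint arm with a two-finger parallel gripper is mounted at the origin on the work surface. World frame = base frame: x ahead of the robot, y to its left, z up, the work surface at z = 0. Lengths are in mm, angles in rad, forces in N, time in s.
With the tool pointing down it reaches from about 150 to 775 mm from the base axis. Payload 6.1 kg.
Tool frame: the origin (TCP) lies at the very end of the fingers, on their centre line; the grasp point (between the pads) lies 19 mm behind it (pinch_z is the distance from the TCP to the grasp point, in mm); z points along the fingers, y is the direction in which the jaws open and shut (so a half turn about z gives the same grasp; the last joint's range is limited). The gripper opens to 85 mm and grips with 20 to 120 N. Pads are 22 mm wide; open, the fingers measure 114 mm over their backs; the gripper's body (76 mm by 85 mm) begins 54 mm behind the grasp point. The pads swing forward as they close: fully open they stand 13 mm farther back than shut.
Start: joints at [1.174, 0.126, -0.04, 1.405, 0, 1.571], TCP at [202.888, 484.195, 231.295] pointing down, gripper open.
Joint ranges: [-2.72, 2.72], [-0.95, 1.95], [-1.27, 1.35], [-1.78, 2.02], [-1.46, 1.47], [-3.14, 3.14]. Speed limits (rad/s): [2.39, 2.39, 3.01, 3.14, 3.14, 3.14].

### API

Orientations are given as a unit quaternion [x, y, z, w].
In Python, from cell import reach, servo_line, move_j, set_gripper, wait, ik, get_state, snapshot, Unreachable, sign_off, cut_out, pinch_z gives the robot as it stands. Calls block until the motion is done:
- reach(position, orientation): joint-space move of the TCP to a pose.
- servo_line(position, speed=150, rot=None, force_limit=None): straight line of the TCP; rot=None keeps the orientation; speed is the mean speed in mm/s. With force_limit (N) it stops when the force on the tool has changed by that much, and returns True; else False.
- move_j(angles): joint-space move.
- set_gripper(opening, f_grip=None): finger opening in mm; f_grip is the grip in N (None keeps the last); returns when the fingers have stopped.
- wait(seconds).
- ik(position, orientation): joint angles nearest the present ones, or None.
- get_state(): the state.
- snapshot(name): name is "side" or "top" or "wrist"; returns a dict with "image" (420x560x3 uint8, red, green, blue), "depth" (420x560 float32, mm along the optical axis (not along the pixel's ray), 0 where there is no reading), "K" (3x3 intrinsics, pixels), "R" (3x3) and "t" (3): a world point X has camera coordinates R X + t; the wrist camera has in their place "tool_from_camera" (4x4, takes a point from camera to tool coordinates, whose origin is the TCP and whose axes are the flange's). Camera axes: x right, y down, z forward; pixel columns grow to the right and rows downward; lengths in mm; the calibration is good to about 2 mm. A picture is of the moment at which its call begins: read the wrist's pose just before it.
A pose or a line that the arm cannot do raises Unreachable and nothing moves.
- sign_off(): hands the job in, once; it reports no verdict.
Trained networks look in a picture, given as the dict that the camera call returned (one of the last four; its "shot" number tells which), for a name from the list of things; names that differ only in an ending like _2 or _b are one class to them, and where a whole thing is asked for, a point or a joint stands for the part that bears it (a point fixed in the world has none). Each returns a list of dicts, best first, with "score" (0 to 1); they miss things now and then, are a little off and sometimes report something else, mostly with a low value. They report only what shows in the picture. A call takes as long as a camera call. They do not tell look-alikes from the thing itself.
- cut_out(picture, thing): "region" (420x560 bool, what is visible of it) and "location" ([column, row] in pixels, amid what is visible of it).
The state is a dict: "time_s": time; "joint_positions": joint angles; "qvel": joint speeds; "tau": joint torques, N m; "tool_pos": TCP position; "tool_rot": TCP orientation; "ft_force": force on the tool from outside, world axes, zero at the start; "torque": the same for the moment, N m; "finger_gap": finger opening in mm.
Only numpy, scipy, OpenCV 4.12 (cv2) and the standard library are available. Lean on these libraries where they do the work, as an engineer would, in place of code of your own. Each camera call takes 0.05 s, during which the arm holds its last target.

### The job

Make up the two accessory kits for delivery from the stock on the mat: the silver record weight, the brass single adapter and the cartridge in its headshell go into the walnut turntable case, and the remote handset and the larger valve with the black base go into the black amplifier case, each set down (not dropped) the right way up, fully home in the foam pocket cut for it. Leave the black record weight and the small valve where they are, and do not tip over either valve.

Things in the scene. Friction and masses are not known exactly. Their poses are not given: they have to be found in the camera images.
- silver_weight_center (a point): Record weight (stabiliser) of bright silver aluminium, for the turntable kit: a foot disc 72 mm across and 12 mm high with a plain knob 50 mm across above it, 42 mm high in all, about 0.4 kg, standing on the mat. Grip the knob. The position given is its centre, half-way up; z is up.
- adapter_center (a point): Single adapter, for the turntable kit: a plain upright brass cylinder 38 mm across and 26 mm high with a small dark spindle hole in its top. The position given is its centre, half-way up; z is up.
- cartridge_center (a point): Cartridge in its headshell: red block 36 x 17.5 x 17 mm under a silver-grey shell 35 x 19 x 6 mm, thin silver pin behind. Along its x 63 mm (31 mm in front of the given point, 32 mm behind; pin at -x), 19 mm wide in y, 23 mm high, 35 g, standing on the block. Grip it across y, 10 mm ahead (+x) of the point, where it balances. The position given is its centre, half-way up; z is up.
- handset_center (a point): Remote handset, for the amplifier kit: a solid aluminium bar 128 mm long (its x), 40 mm wide (y), 24 mm high, with black buttons on top, about 0.24 kg, lying flat. The position given is its centre, half-way up; z is up.
- power_valve_center (a point): The larger of two valves (tubes), for the amplifier kit: a black base 35 mm across and 22 mm high with a straight clear glass bulb 28 mm across above it, dark inside, 73 mm high in all, 50 g, standing upright. The position given is its centre, half-way up; z is up.
- black_weight_center (a point): Black record weight, same shape and size as the silver one (72 mm across, 42 mm high). Belongs to no kit: it stays where it is. The position given is its centre, half-way up; z is up.
- small_valve_center (a point): Small all-glass valve without a base, silver top, 22 mm across and 55 mm high, standing upright. Belongs to no kit: it stays where it is. The position given is its centre, half-way up; z is up.
- turntable_case: Fixed open case, walnut frame, beige foam; 148 (x) by 248 mm (y), 21 mm high. Origin: centre of underside. Foam top at z 20 mm, pocket floors at z 10 mm. Pocket centres in the case's own x, y: round 92 mm at (0, -62) for the weight; round 56 mm at (-28, 55) for the adapter; oblong 38 (x) by 84 mm (y) at (40, 55) for the cartridge, lengthwise along y, either end first.
- amp_case: Fixed open case, black frame, grey foam; 148 (x) by 248 mm (y), 21 mm high. Origin: centre of underside. Foam top at z 20 mm, pocket floors at z 10 mm. Pocket centres in its own x, y: oblong 58 (x) by 148 mm (y) at (30, 0) for the handset, lengthwise along y, either end first; round 54 mm at (-33, 60) for the valve. A white fuse box, top at z 30 mm, is fixed at (-34, -55).
Not all that is in view belongs to the job. What is shaped like the part that bears cartridge_center but blue or purple is not meant. What is shaped like the part that bears handset_center but blue is not meant.

How it is judged (in metres and radians):
At the end, for the whole second after the job is handed in: All five things lie released and still in their own pockets: on the pocket floor (height within 4 mm), upright within 0.12 rad, centre within 13 to 18 mm of the pocket's in x and y (as far as the pocket lets it); the black weight and the small valve within 30 mm of where they stood (x of silver_weight_center in the frame of turntable_case between -0.014 and 0.014 m and y of silver_weight_center in the frame of turntable_case between -0.076 and -0.048 m and z of silver_weight_center in the frame of turntable_case between 0.027 and 0.035 m and angle between each of silver_weight_center, adapter_center, cartridge_center, handset_center, power_valve_center's own z axis and vertical below 0.12 rad and linear speed of each of silver_weight, adapter, cartridge, handset, power_valve below 0.02 m/s and contact force between the fingers and silver_weight below 0.05 N and x of adapter_center in the frame of turntable_case between -0.041 and -0.015 m and y of adapter_center in the frame of turntable_case between 0.042 and 0.068 m and z of adapter_center in the frame of turntable_case between 0.019 and 0.027 m and contact force between the fingers and adapter below 0.05 N and x of cartridge_center in the frame of turntable_case between 0.022 and 0.058 m and y of cartridge_center in the frame of turntable_case between 0.037 and 0.073 m and z of cartridge_center in the frame of turntable_case between 0.0175 and 0.0255 m and contact force between the fingers and cartridge below 0.05 N and x of handset_center in the frame of amp_case between 0.015 and 0.045 m and y of handset_center in the frame of amp_case between -0.015 and 0.015 m and z of handset_center in the frame of amp_case between 0.018 and 0.026 m and contact force between the fingers and handset below 0.05 N and x of power_valve_center in the frame of amp_case between -0.047 and -0.019 m and y of power_valve_center in the frame of amp_case between 0.046 and 0.074 m and z of power_valve_center in the frame of amp_case between 0.0425 and 0.0505 m and contact force between the fingers and power_valve below 0.05 N and distance of each of black_weight_center, small_valve_center from where it was at the start of the episode below 0.03 m); the robot touches nothing.
It fails at once if the black weight or the small valve is shifted by more than 30 mm (distance of any of black_weight_center, small_valve_center from where it was at the start of the episode above 0.03 m).
It fails at once if a valve is tipped over (more than 0.8 rad from upright) (angle between any of power_valve_center, small_valve_center's own z axis and vertical above 0.8 rad).
It fails at once if a kit part is dropped: it flies free of the fingers at more than 0.7 m/s (a fall of about 25 mm) ((linear speed of silver_weight above 0.7 m/s and contact force between the fingers and silver_weight below 0.01 N) or (linear speed of adapter above 0.7 m/s and contact force between the fingers and adapter below 0.01 N) or (linear speed of cartridge above 0.7 m/s and contact force between the fingers and cartridge below 0.01 N) or (linear speed of handset above 0.7 m/s and contact force between the fingers and handset below 0.01 N) or (linear speed of power_valve above 0.7 m/s and contact force between the fingers and power_valve below 0.01 N)).
It also fails if it takes over 115 s, if anything falls off the work surface, if the arm or the gripper's body presses on something with over 40 N, if the wrist force passes 120 N, or if a joint passes its speed limit or range.

## Working session

There is one attempt and no reset: what is moved stays moved. The work goes in short steps, each a Python script; the robot and the scene stay as the last script left them, time stands still between calls to the robot, and variables do not carry over. Pictures are saved under pics/ and viewed, and the job is handed in when it is done.

```bash
ls; mkdir -p pics
python3 - <<'E'
from cell import *
import cv2,numpy as np,pickle
s=get_state();print(s['time_s'],s['tool_pos'],s['tool_rot'],pinch_z)
for n in('top','side'):
    p=snapshot(n);pickle.dump(p,open(n+'.pkl','wb'));cv2.imwrite(f'pics/{n}0.png',p['image'][:,:,::-1]);print(n,p['K'],p['R'],p['t'])
E
```

```text
pics
0.0 [202.71991435 483.82634268 230.53484209] [ 1.97095901e-01  9.80383882e-01 -7.86611145e-04 -1.74038155e-04] 18.700000000000003
top [[545.3679395    0.         275.19715017]
 [  0.         545.3679395  199.97292004]
 [  0.           0.           1.        ]] [[ 0.01698603 -0.99972672  0.01606086]
 [-0.99411156 -0.01860562 -0.10675227]
 [ 0.10702192 -0.01415299 -0.99415592]] [ -28.15712759  435.80164044 1738.06237583]
side [[437.61465222   0.         277.9116663 ]
 [  0.         437.61465222 202.35466567]
 [  0.           0.           1.        ]] [[-0.99568892 -0.09267969 -0.00374722]
 [-0.07094663  0.78698335 -0.61288155]
 [ 0.05975068 -0.60997351 -0.79016591]] [ 448.20775685   64.60332353 1093.22919909]
```

View pics/top0.png

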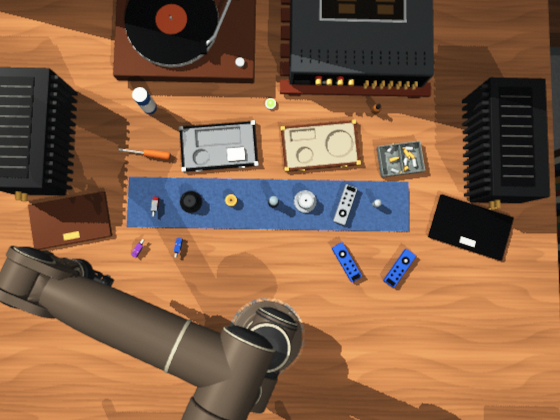

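View pics/side0.png

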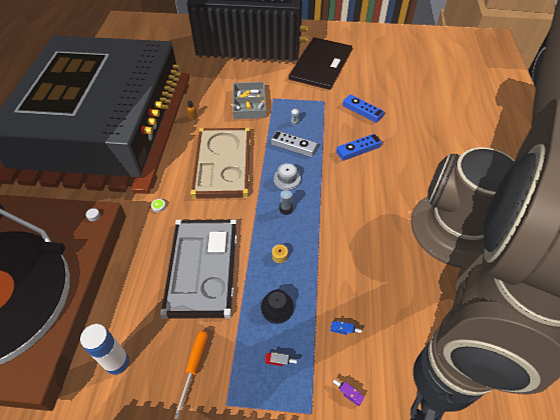

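Top view candidates:
- **Cartridge:** red (154,207) on the mat. Lookalikes are purple (137,247) and blue (179,248).
- **Handset:** silver (345,203). Lookalikes are blue (347,262) and (400,267).
- **Record weight:** silver (305,202), black (191,201).
- **Valve:** (274,201) looks dark with a base, so probably the larger one; (377,203) is the small one.
- **Adapter:** brass (231,200). The lime object at (270,103) is not it.

Next I'll crop in and measure.

```bash
cat > h.py <<'E'
from cell import *
import cv2,numpy as np,pickle
def world(p,R=None,t=None):
    K=p['K'];d=p['depth'];v,u=np.mgrid[0:d.shape[0],0:d.shape[1]]
    c=np.stack([(u-K[0,2])*d/K[0,0],(v-K[1,2])*d/K[1,1],d],-1)
    R=p['R'] if R is None else R;t=p['t'] if t is None else t
    return (c-t)@R   # R^T (c-t)
def save(n,im,s=1,box=None):
    if box: im=im[box[1]:box[3],box[0]:box[2]]
    cv2.imwrite(n,cv2.resize(im,None,fx=s,fy=s,interpolation=cv2.INTER_CUBIC)[:,:,::-1])
E
python3 - <<'E'
from h import *
names='silver_weight_center adapter_center cartridge_center handset_center power_valve_center black_weight_center small_valve_center turntable_case amp_case'.split()
for cam in('top','side'):
    p=snapshot(cam);W=world(p)
    save(f'pics/{cam}1.png',p['image'],2.6,(120,115,420,290) if cam=='top' else (150,70,400,420))if cam=='top' else save('pics/side1.png',p['image'],2.0,(150,70,400,370))
    for n in names:
        for r in cut_out(p,n)[:4]:
            m=r['region']&(p['depth']>0);w=W[m]
            if len(w)==0: continue
            z=w[:,2];top=w[z>np.percentile(z,95)-6]
            print(cam,n,round(r['score'],2),np.round(r['location']),m.sum(),'med',np.round(np.median(w,0)),'top',np.round(top.mean(0)),'zmax',round(np.percentile(z,97)))
E
```

```text
top silver_weight_center 0.93 [304. 201.] 388 med [ 436. -115.   35.] top [ 438. -118.   46.] zmax 50
top adapter_center 0.66 [230. 202.] 108 med [433. 122.  27.] top [436. 123.  31.] zmax 34
top cartridge_center 0.4 [137. 251.] 123 med [274. 417.  19.] top [276. 415.  26.] zmax 30
top handset_center 0.94 [346. 258.] 567 med [ 247. -253.   22.] top [ 243. -253.   27.] zmax 31
top handset_center 0.63 [399. 268.] 515 med [ 225. -422.   22.] top [ 230. -425.   27.] zmax 31
top handset_center 0.6 [346. 204.] 503 med [ 428. -246.   25.] top [ 426. -247.   30.] zmax 34
top power_valve_center 0.5 [273. 203.] 97 med [430. -16.  70.] top [430. -14.  75.] zmax 78
top black_weight_center 0.63 [190. 205.] 388 med [426. 250.  33.] top [428. 253.  48.] zmax 51
top small_valve_center 0.6 [374. 203.] 69 med [ 431. -345.   46.] top [ 431. -346.   57.] zmax 59
top turntable_case 0.71 [318. 147.] 3340 med [ 621. -166.   16.] top [ 619. -161.   23.] zmax 27
top amp_case 0.88 [221. 145.] 3488 med [612. 168.  17.] top [601. 148.  26.] zmax 30
side silver_weight_center 0.56 [286. 177.] 543 med [ 437. -101.
[... 750 characters left out ...]
41.   23.] top [ 245. -249.   24.] zmax 27
side handset_center 0.44 [217. 167.] 3864 med [ 622. -147.   19.] top [ 619. -152.   20.] zmax 23
side power_valve_center 0.52 [283. 206.] 238 med [433.  -3.  49.] top [433.  -9.  74.] zmax 76
side black_weight_center 0.89 [276. 305.] 877 med [428. 265.  35.] top [429. 256.  45.] zmax 48
side small_valve_center 0.62 [293. 117.] 110 med [ 433. -339.   32.] top [ 434. -342.   53.] zmax 55
side turntable_case 0.9 [218. 165.] 3785 med [ 622. -147.   19.] top [ 619. -152.   20.] zmax 23
side amp_case 0.64 [200. 272.] 6544 med [613. 186.  19.] top [605. 165.  24.] zmax 30
side amp_case 0.37 [275. 306.] 874 med [428. 264.  36.] top [430. 255.  45.] zmax 48
```

View pics/top1.png

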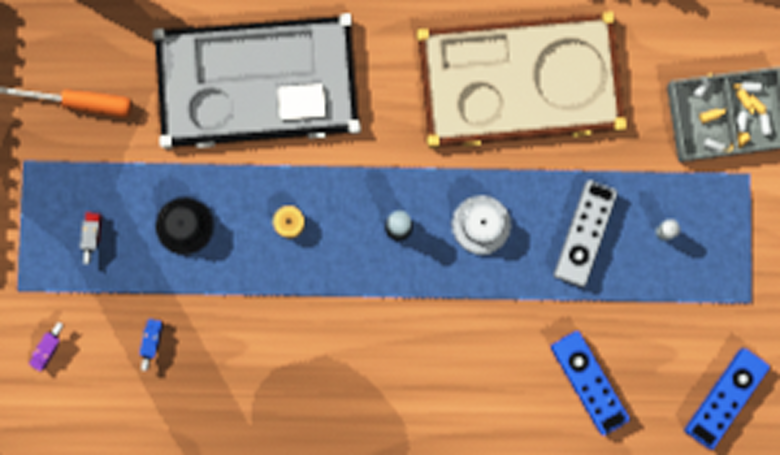

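View pics/side1.png

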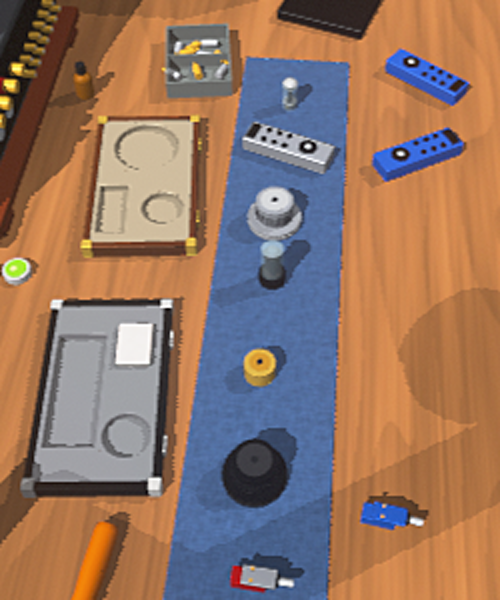

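```bash
cat >> h.py <<'E'
from scipy.spatial.transform import Rotation as Rn
def quat(th):
    z=np.array([0,0,-1.]);y=np.array([np.cos(th),np.sin(th),0]);x=np.cross(y,z)
    return Rn.from_matrix(np.stack([x,y,z],1)).as_quat()
def wrist(tag):
    s=get_state();p=snapshot('wrist');Rt=Rn.from_quat(s['tool_rot']).as_matrix();T=p['tool_from_camera']
    A=Rt@T[:3,:3];b=Rt@T[:3,3]+np.array(s['tool_pos'])
    p['Rw']=A.T;p['tw']=-A.T@b
    p['W']=world(p,p['Rw'],p['tw'])
    save(f'pics/w_{tag}.png',p['image']);pickle.dump(p,open(f'w_{tag}.pkl','wb'));return p
E
python3 - <<'E'
from h import *
s=get_state();print(Rn.from_quat(s['tool_rot']).as_matrix().round(2))
for tag,xyz in (('a',(520,330,330)),('b',(520,90,330)),('c',(520,-150,330))):
    best=None
    for th in (np.pi/2,-np.pi/2,0,np.pi):
        j=ik(xyz,quat(th)); 
        if j is not None:
            d=np.abs(np.array(j)-s['joint_positions']).max(); print(tag,th,np.round(j,2))
            if best is None or d<best[0]: best=(d,th)
    print(tag,best)
j=ik((520,330,330),quat(best[1]))
reach((520,330,330),quat(best[1]));p=wrist('a');print(p['tool_from_camera'].round(2),p['K'][0,0],get_state()['time_s'])
E
```

```text
[[-0.92  0.39 -0.  ]
 [ 0.39  0.92  0.  ]
 [ 0.   -0.   -1.  ]]
a 1.5707963267948966 [0.57 0.34 0.45 1.68 0.   0.57]
a -1.5707963267948966 [ 0.57  0.34  0.45  1.68  0.   -2.58]
a 0 [0.57 0.34 0.45 1.68 0.   2.14]
a 3.141592653589793 [ 0.57  0.34  0.45  1.68  0.   -1.01]
a (np.float64(0.6084983819956842), 0)
b 1.5707963267948966 [0.17 0.15 0.21 1.63 0.   0.17]
b -1.5707963267948966 [ 0.17  0.15  0.21  1.63  0.   -2.97]
b 0 [0.17 0.15 0.21 1.63 0.   1.74]
b 3.141592653589793 [ 0.17  0.15  0.21  1.63  0.   -1.4 ]
b (np.float64(1.0026031437610012), 0)
c 1.5707963267948966 [-0.28  0.18  0.24  1.63  0.   -0.28]
c -1.5707963267948966 [-0.28  0.18  0.24  1.63  0.    2.86]
c 0 [-0.28  0.18  0.24  1.63  0.    1.29]
c 3.141592653589793 [-0.28  0.18  0.24  1.63  0.   -1.85]
c (np.float64(1.454819994771712), -1.5707963267948966)
[[  -0.     -0.97   -0.26   66.73]
 [   1.     -0.     -0.     -0.57]
 [  -0.     -0.26    0.97 -141.85]
 [   0.      0.      0.      1.  ]] 359.8625808098969 4.6
```

```bash
ls pics
```

```text
side0.png
side1.png
top0.png
top1.png
w_a.png
```

View pics/w_a.png

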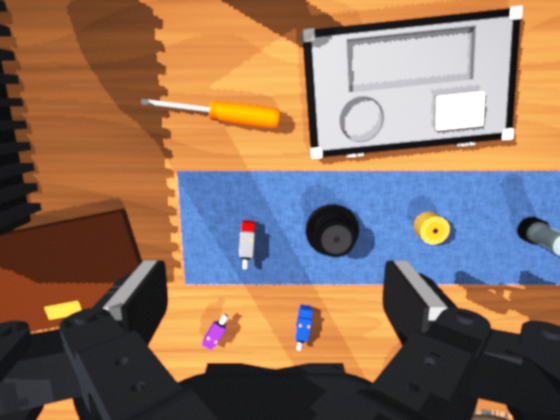

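Wrist view shows the amp case (corners about (310,37), (515,13), (507,133), (317,152)), the red cartridge (248,243), the black weight (333,230), the adapter (435,230) and a valve (540,235). One more view over the other half.

Run:
```python
from h import *
reach((470,-150,330),quat(np.pi/2));p=wrist('c');print(get_state()['time_s'])
```

```text
6.6
```

View pics/w_c.png

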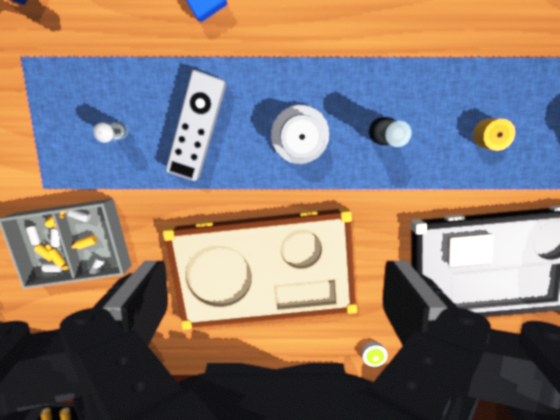

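```bash
cat > meas.py <<'E'
from h import *
cams={k:pickle.load(open(f'w_{k}.pkl','rb')) for k in 'ac'}
t=pickle.load(open('top.pkl','rb'));t['W']=world(t);cams['top']=t
t=pickle.load(open('side.pkl','rb'));t['W']=world(t);cams['side']=t
def sel(p,c,r,zlo,zhi):
    W=p['W'];m=(p['depth']>0)&(np.hypot(W[...,0]-c[0],W[...,1]-c[1])<r)&(W[...,2]>zlo)&(W[...,2]<zhi);return W[m]
obj={'silver':(436,-115,50,32,60),'adapter':(436,123,45,18,50),'cart':(417,371,60,12,50),'handset':(428,-246,85,15,50),'valve':(432,-12,40,60,100),'valvebase':(432,-12,40,10,40),'black':(428,253,55,32,60),'sv':(432,-344,40,40,90)}
for n,(x,y,r,a,b) in obj.items():
    for k,p in cams.items():
        w=sel(p,(x,y),r,a,b)
        if len(w)<20: continue
        z=np.percentile(w[:,2],90)
        rect=cv2.minAreaRect(w[:,:2].astype(np.float32))
        tp=w[w[:,2]>z-4]
        # table
        q=sel(p,(x,y),r+60,-12,8)
        print(n,k,len(w),'ctr',np.round(w.mean(0),1),'rect',np.round(rect[0],1),np.round(rect[1],1),round(rect[2],1),'z90',round(z,1),'topmean',tp.mean(0)[:2].round(1),'mat z',np.median(q[:,2]).round(1) if len(q) else '')
for n,c in (('tt',(621,-158)),('amp',(612,165))):
    for k,p in cams.items():
        w=sel(p,c,155,13,40)
        if len(w)<500: continue
        rect=cv2.minAreaRect(w[:,:2].astype(np.float32))
        print(n,k,len(w),np.round(rect[0],1),np.round(rect[1],1),round(rect[2],1),np.median(w[:,2]).round(1))
E
python3 meas.py
```

```text
silver c 1450 ctr [ 435.8 -118.5   44.5] rect [ 436.1 -118.3] [49.4 48.5] 89.6 z90 45.8 topmean [ 435.9 -118.2] mat z 2.1
silver top 196 ctr [ 437.1 -117.3   43.4] rect [ 436.7 -117.3] [48.5 47.7] 65.1 z90 48.3 topmean [ 436.4 -119.2] mat z 1.1
silver side 262 ctr [ 437.7 -112.    43.7] rect [ 438.1 -117.6] [45.  54.3] 4.7 z90 47.2 topmean [ 437.8 -115.5] mat z 2.7
adapter a 711 ctr [435.4 125.5  27.8] rect [434.5 124. ] [37.3 36.5] 88.6 z90 29.7 topmean [434.5 124.3] mat z 2.3
adapter c 887 ctr [434.7 119.4  27.7] rect [435.5 121.6] [37.5 36.8] 48.5 z90 29.7 topmean [434.8 121.2] mat z 2.2
adapter top 107 ctr [435.1 122.   28.4] rect [435.1 121.9] [36.6 32.5] 1.6 z90 34.3 topmean [435.3 120.6] mat z 0.9
adapter side 206 ctr [435.6 126.3  27.9] rect [435.6 123.7] [37.  36.8] 26.8 z90 30.9 topmean [436.  124.6] mat z 2.8
cart a 570 ctr [415.7 368.8  23.5] rect [410.2 369.3] [18.8 63.1] 87.0 z90 26.2 topmean [409.7 369.3] mat z 2.0
cart top 107 ctr [415.3 368.   22.2] rect [416.9 377.6] [73.9 91.1] 46.8 z90 27.8 topmean [413.5 367.3] mat z 0.8
cart side 274 ctr [415.  370.3  24. ] rect
[... 1724 characters left out ...]
c 342 ctr [ 430.7 -345.5   50.6] rect [ 430.8 -348. ] [21.7 21.4] 59.8 z90 54.3 topmean [ 431.1 -347. ] mat z 2.3
sv top 44 ctr [ 432.7 -346.3   49.8] rect [ 433. -347.] [20.5 21.3] 50.4 z90 55.6 topmean [ 431.9 -347.3] mat z 0.9
sv side 44 ctr [ 433.5 -341.9   50. ] rect [ 433.7 -342.9] [16.4 20.9] 85.3 z90 55.0 topmean [ 433.8 -343.6] mat z 2.7
tt c 12841 [ 584.4 -170.6] [223.9 250.1] 6.2 19.5
tt top 2302 [ 591.6 -159. ] [272.1 241.3] 89.5 19.1
tt side 2654 [ 586.7 -168.9] [222.7 253.8] 6.5 20.1
amp a 19405 [611.2 168.2] [152.5 250. ] 5.5 19.7
amp c 8477 [614.7 143.2] [152.7 203.3] 5.5 19.6
amp top 2442 [593.  165.7] [193.6 248.7] 5.6 19.7
amp side 4598 [613.5 168.5] [152.5 252.7] 5.8 20.4
```

```bash
cat > m2.py <<'E'
from meas import *
print('----')
for n,c,k in (('tt',(621,-158),'c'),('tt',(621,-158),'side'),('amp',(612,165),'a'),('amp',(612,165),'side')):
    p=cams[k];W=p['W'];m=((p['depth']>0)&(np.hypot(W[...,0]-c[0],W[...,1]-c[1])<150)&(W[...,2]>15)&(W[...,2]<34)).astype(np.uint8)
    m=cv2.morphologyEx(m,cv2.MORPH_OPEN,np.ones((3,3)))
    _,l,st,_=cv2.connectedComponentsWithStats(m);i=1+st[1:,4].argmax();w=W[l==i]
    r=cv2.minAreaRect(w[:,:2].astype(np.float32));print(n,k,np.round(r[0],1),np.round(r[1],1),round(r[2],2))
    c0=np.array(r[0]);th=np.radians(r[2] if r[1][0]<r[1][1] else r[2]-90);ex=np.array([np.cos(th),np.sin(th)]);ey=np.array([-ex[1],ex[0]])
    # pocket floors
    m=(p['depth']>0)&(W[...,2]<14.5)&(W[...,2]>5);d=W[...,:2]-c0
    m&=(abs(d@ex)<68)&(abs(d@ey)<118);m=cv2.morphologyEx(m.astype(np.uint8),cv2.MORPH_OPEN,np.ones((3,3)))
    _,l,st,_=cv2.connectedComponentsWithStats(m)
    for i in range(1,len(st)):
        if st[i,4]<60: continue
        w=W[l==i];a=(w[:,:2]-c0)@np.stack([ex,ey],1);lo,hi=np.percentile(a,1,0),np.percentile(a,99,0)
        print('  pocket',lo.round(),hi.round(),'mid',((lo+hi)/2).round(1),'z',np.median(w[:,2]).round(1))
E
python3 m2.py | sed -n '/----/,$p'
```

```text
----
tt c [ 619.9 -166.3] [152.5 249.2] 6.23
  pocket [-49.  29.] [ 0. 81.] mid [-24.4  54.9] z 9.3
  pocket [ -38. -106.] [ 46. -21.] mid [  4.1 -63.6] z 9.3
  pocket [28. 13.] [61. 96.] mid [44.5 54.9] z 9.3
tt side [ 622.3 -164.8] [150.3 253.6] 6.29
  pocket [ -40. -107.] [ 45. -28.] mid [  2.5 -67.7] z 10.1
  pocket [24. 12.] [60. 87.] mid [42.3 49.4] z 10.3
  pocket [-52.  26.] [-0. 75.] mid [-26.1  50.5] z 10.4
amp a [611.3 168.3] [152.2 249.9] 5.5
  pocket [  3. -74.] [60. 71.] mid [31.6 -1.8] z 9.4
  pocket [-58.  34.] [-7. 83.] mid [-32.2  58.5] z 9.4
amp side [613.2 168.3] [152.4 252.5] 5.58
  pocket [  5. -74.] [61. 69.] mid [32.9 -2.6] z 10.2
  pocket [-56.  35.] [-6. 81.] mid [-31.   58.2] z 10.3
```

Chosen: red cartridge at about (410,369), silver handset at about (427,−248), silver weight at (436,−118), adapter at (435,123) and black-base valve at (432,−13); the crops confirm each. Silver weight first.

```bash
cat >> h.py <<'E'
CASE={'tt':((622.5,-165.5),np.radians(6.25)),'amp':((613.5,168.),np.radians(5.5))}
def rot(a):return np.array([[np.cos(a),-np.sin(a)],[np.sin(a),np.cos(a)]])
def c2w(case,xy):
    c,y=CASE[case];return np.array(c)+rot(y)@np.array(xy)
def best(pos,th):
    q0=np.array(get_state()['joint_positions']);b=None
    for t in(th,th+np.pi):
        j=ik(pos,quat(t))
        if j is None: continue
        d=np.abs(np.array(j)-q0).max()
        if b is None or d<b[0]:b=(d,t)
    return b[1]
def pick(xy,th,z,pre,f,zup=150):
    p=(xy[0],xy[1],zup);set_gripper(pre,f);t=best(p,th);reach(p,quat(t))
    servo_line((xy[0],xy[1],z+25),speed=250)
    hit=servo_line((xy[0],xy[1],z),speed=80,force_limit=8)
    s=get_state();print('down',hit,np.round(s['tool_pos'],1))
    set_gripper(0,f);g=get_state()['finger_gap']
    servo_line((xy[0],xy[1],z+30),speed=100);servo_line(p,speed=250)
    s=get_state();print('gap',round(g,1),round(s['finger_gap'],1),'F',np.round(s['ft_force'],1),'t',s['time_s']);return t
def place(xy,th,z,zup=150,open_=None,exact=False):
    p=(xy[0],xy[1],zup);t=th if exact else best(p,th);reach(p,quat(t))
    print('over',np.round(get_state()['tool_pos'],1))
    servo_line((xy[0],xy[1],z+18),speed=150);wait(0.2)
    hit=servo_line((xy[0],xy[1],z-2),speed=30,force_limit=3)
    s=get_state();print('set',hit,np.round(s['tool_pos'],1),'F',np.round(s['ft_force'],1),'gap',s['finger_gap'])
    return t
def release(open_,zup=150):
    set_gripper(open_);s=get_state();x=s['tool_pos']
    servo_line((x[0],x[1],x[2]+40),speed=120);servo_line((x[0],x[1],zup),speed=250);print('t',get_state()['time_s'])
E
python3 - <<'E'
from h import *
t=pick((436.2,-117.8),0,18,82,80)
save('pics/s1.png',snapshot('side')['image'],1)
E
```

```text
down False [ 436.6 -117.9   18.7]
gap 46.9 47.1 F [ 1.1 -0.  -4.2] t 10.6417
```

View pics/s1.png

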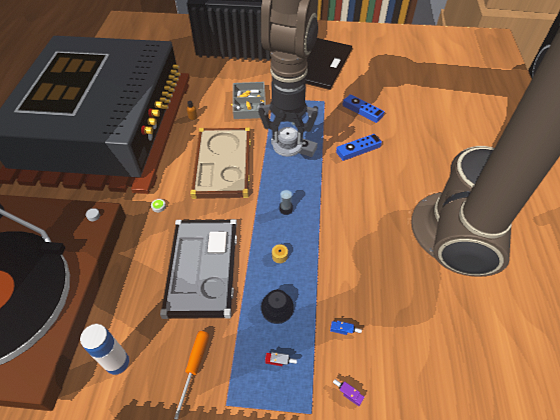

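The weight is held at (288,140), with 4.2 N on the wrist.

Run:
```python
from h import *
print(c2w('tt',(0,-62)))
place(c2w('tt',(0,-62)),CASE['tt'][1],26)
release(75)
x=c2w('tt',(0,0))
p=wrist('d')
```

```text
[ 629.24974624 -227.13149297]
over [ 628.  -226.5  148.8]
set True [ 628.9 -227.    26.2] F [-0.7  0.5  4.3] gap 47.23426099969774
t 14.5833
```

View pics/w_d.png

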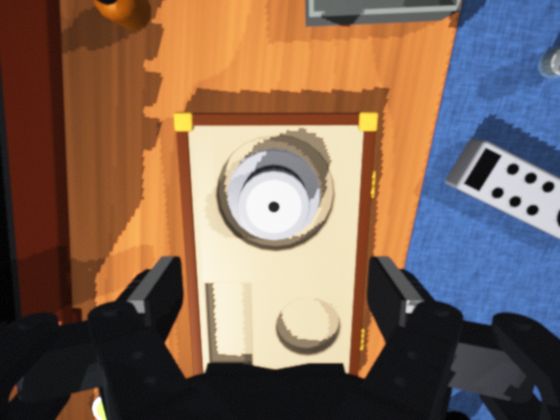

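The weight sits inside the round pocket (knob about (273,205), pocket rim about (276,195)). Contact came at the expected height. Handset next.

Run:
```python
from h import *
p=pickle.load(open('w_d.pkl','rb'));W=p['W'];m=(p['depth']>0)&(np.hypot(W[...,0]-629,W[...,1]+227)<45)
w=W[m&(W[...,2]>40)];print('knob',cv2.minAreaRect(w[:,:2].astype(np.float32)),np.percentile(w[:,2],90))
t=pick((427.2,-247.6),np.radians(71),13,70,80)
print(t)
xy=c2w('amp',(30,0));th=CASE['amp'][1]
place(xy,th,21)
p=wrist('e')
```

```text
knob ((629.0037231445312, -227.00909423828125), (88.39849853515625, 49.50910186767578), 6.424174785614014) 241.4272075987879
down False [ 427.4 -247.7   13.5]
gap 37.9 37.9 F [-0.4  1.  -4.1] t 18.9417
1.239183768915974
over [643.3 169.8 149.7]
set True [643.  170.8  21.2] F [-0.2 -0.4  4.3] gap 37.591808147107756
```

View pics/w_e.png

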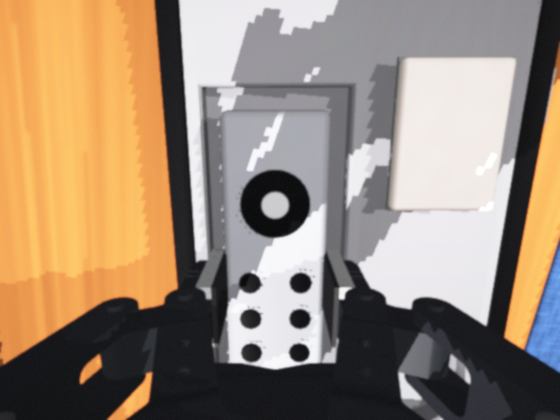

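The handset lies inside its pocket with even margins (sides about x 222–330, pocket 205–352). Release, then the valve.

Run:
```python
from h import *
release(52)
t=pick((431.8,-13.3),0,32,60,25)
print(t)
save('pics/s2.png',snapshot('side')['image'],2,(150,100,400,320))
```

```text
t 23.6583
down False [432.2 -13.3  32.6]
gap 27.5 27.3 F [-0.3  0.  -0.4] t 27.3083
3.141592653589793
```

View pics/s2.png

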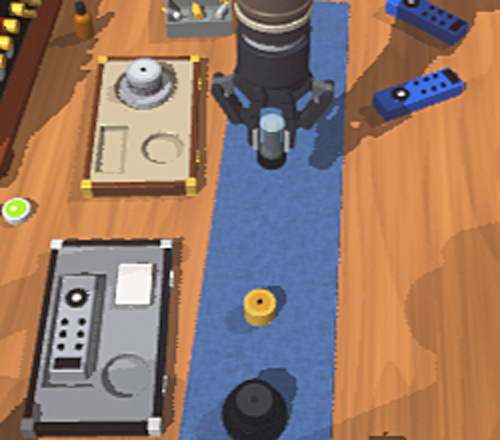

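The valve hangs upright in the jaws and the handset and weight are in place. Placing the valve.

Run:
```python
from h import *
xy=c2w('amp',(-33,60))
place(xy,CASE['amp'][1]+np.pi/2,40)
save('pics/s3.png',snapshot('side')['image'],3,(140,200,290,340))
```

```text
over [574.3 223.9 149.1]
set True [574.6 224.3  39.4] F [0.  0.3 3.4] gap 27.74181328326956
```

View pics/s3.png

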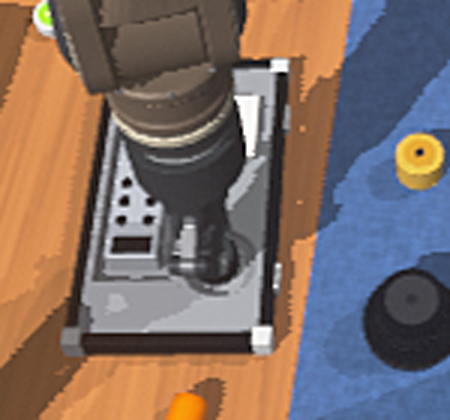

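Contact came at 39.4 (expected 40), with the base inside the pocket. Release gently, then the adapter.

Run:
```python
from h import *
release(45,170)
t=pick((434.9,123.0),0,12,65,60)
save('pics/s4.png',snapshot('side')['image'],2,(150,100,400,340))
```

```text
t 31.4417
down False [435.3 123.1  12.6]
gap 35.6 36.0 F [ 0.1 -0.9 -1.3] t 35.6417
```

View pics/s4.png

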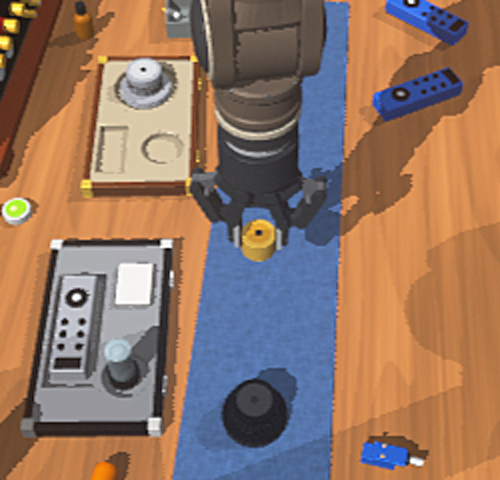

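The valve stands upright in its pocket (118,365 in the crop) and the adapter is held level.

Run:
```python
from h import *
xy=c2w('tt',(-28,55))
place(xy,CASE['tt'][1]+np.pi/2,20)
p=wrist('f')
```

```text
over [ 588.  -113.2  149. ]
set True [ 588.3 -113.8   20.1] F [-0.3 -0.6  4.3] gap 35.761357999029116
```

View pics/w_f.png

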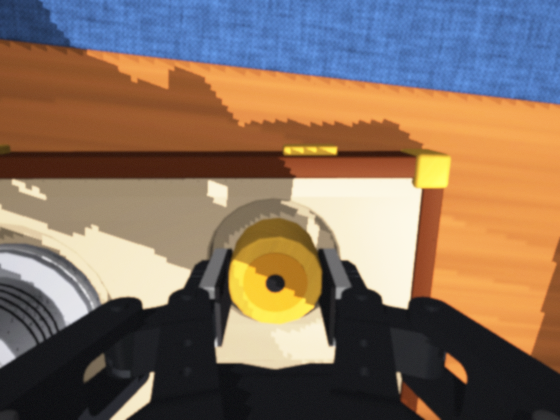

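The adapter is centred in its pocket at the floor. Release, then the cartridge.

Run:
```python
from h import *
release(52,170)
a=np.radians(-3.2);c=np.array((410.6,369.3));g=c+10*np.array([np.cos(a),np.sin(a)])
t=pick(g,a+np.pi/2,13,45,40)
print(t,g)
save('pics/s5.png',snapshot('side')['image'],2.5,(200,200,400,420))
```

```text
t 39.8917
down False [420.7 368.8  13.3]
gap 17.8 17.7 F [-0.4 -0.3 -1.5] t 44.4167
1.514945790731078 [420.58440764 368.74178495]
```

View pics/s5.png

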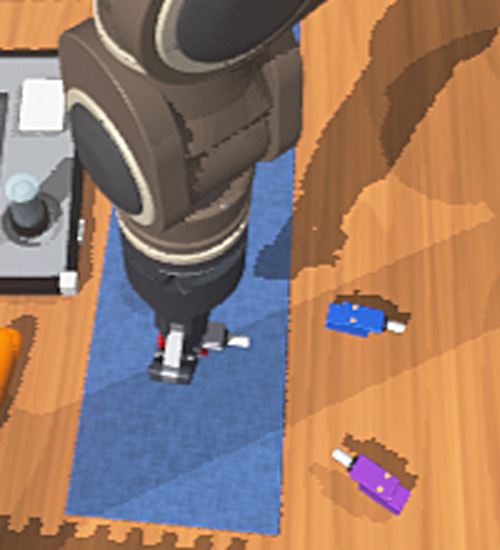

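Run:
```python
from h import *
c=c2w('tt',(40,55));th=best((c[0],c[1],150),CASE['tt'][1])
x=th-np.pi/2;g=c+10*np.array([np.cos(x),np.sin(x)]);print(c,g,th)
place(g,th,21,exact=True)
p=wrist('g')
```

```text
[ 656.27457541 -106.4722264 ] [ 657.36324416 -116.41278979] 0.1090830782496456
over [ 657.4 -115.2  150.1]
set True [ 657.  -116.3   20.8] F [-0.2  0.   5.5] gap 17.82158114995492
```

View pics/w_g.png

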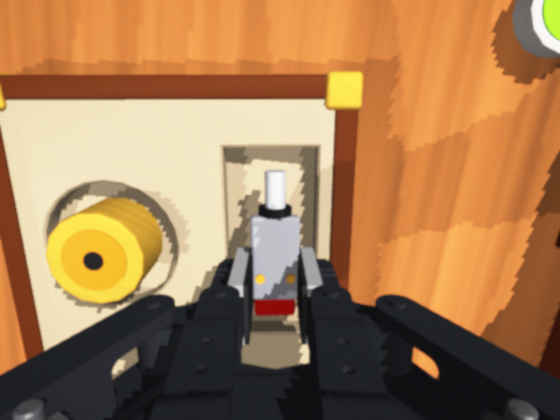

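The cartridge sits in the oblong pocket, square and centred. Release, then a final measured check.

Run:
```python
from h import *
release(36,170)
reach((480,0,360),quat(best((480,0,360),np.pi/2)))
p=wrist('h');T=snapshot('side');T['W']=world(T);save('pics/s6.png',T['image'],2.2,(130,90,400,350))
P=p
def chk(n,P,case,xy,r,zlo,zhi):
    c=c2w(case,xy);W=P['W'];m=(P['depth']>0)&(np.hypot(W[...,0]-c[0],W[...,1]-c[1])<r)&(W[...,2]>zlo)&(W[...,2]<zhi);w=W[m]
    if len(w)<15: print(n,'few');return
    q=cv2.minAreaRect(w[:,:2].astype(np.float32));l=rot(-CASE[case][1])@(np.array(q[0])-CASE[case][0])
    print(n,'local',l.round(1),'want',xy,'size',np.round(q[1]),'top z',np.percentile(w[:,2],[50,90]).round(1))
for P in(p,T):
    chk('weight',P,'tt',(0,-62),45,45,70);chk('adapter',P,'tt',(-28,55),34,31,50);chk('cart',P,'tt',(40,55),50,25,45)
    chk('handset',P,'amp',(30,0),80,29,45);chk('valve',P,'amp',(-33,60),35,75,110)
    for n,c,z in(('black',(428.7,254.3),35),('sv',(431,-347.5),40)):
        W=P['W'];m=(P['depth']>0)&(np.hypot(W[...,0]-c[0],W[...,1]-c[1])<50)&(W[...,2]>z)&(W[...,2]<90)
        if m.sum()>10:print(n,np.round(cv2.minAreaRect(W[m][:,:2].astype(np.float32))[0],1))
print(get_state()['time_s'])
```

```text
t 49.525
weight local [ -0.1 -62.1] want (0, -62) size [49. 50.] top z [51.5 52.7]
adapter local [-29.3  55.4] want (-28, 55) size [36. 37.] top z [35.4 36.6]
cart local [35.9 27.6] want (40, 55) size [ 6. 15.] top z [26.4 27.8]
handset local [ 4.1 -2.6] want (30, 0) size [ 94. 126.] top z [33.3 34.9]
valve local [-30.7  58.9] want (-33, 60) size [27. 28.] top z [80.2 82. ]
black [429.  252.4]
sv [ 433.2 -339.2]
weight local [  2.1 -59.9] want (0, -62) size [51. 49.] top z [52. 54.]
adapter local [-26.3  57.7] want (-28, 55) size [35. 38.] top z [36.4 38.8]
cart local [29.4 51.5] want (40, 55) size [64. 56.] top z [32.3 34.8]
handset local [5.  1.1] want (30, 0) size [ 95. 128.] top z [34.1 36.6]
valve local [-30.  61.] want (-33, 60) size [26. 28.] top z [80.8 83.3]
black [429.2 254.7]
sv [ 432.8 -343.5]
50.8
```

View pics/s6.png

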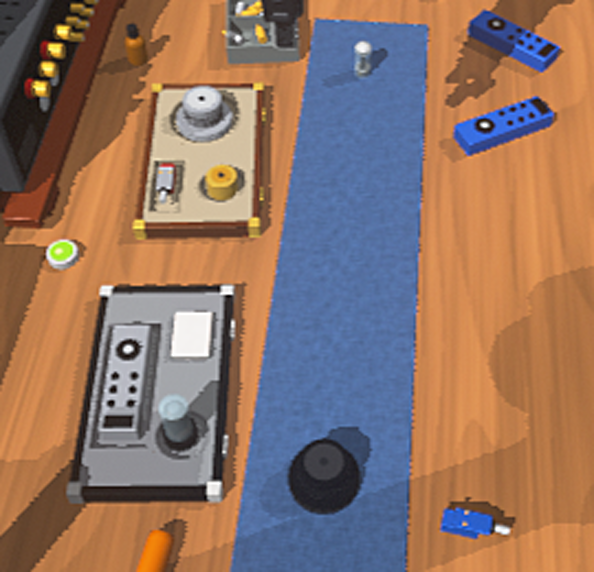

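View pics/w_h.png

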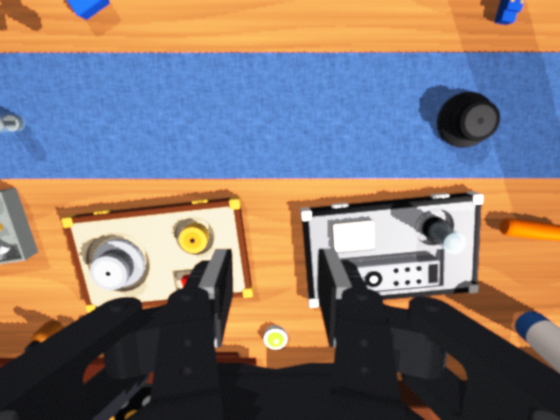

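All are in their pockets. The cartridge and handset numbers were mixed with neighbouring things (and the gripper hid part of the view), so I'll re-check those two more tightly.

Run:
```python
from h import *
reach((520,0,330),quat(best((520,0,330),-np.pi/2)))
p=wrist('i');T=snapshot('side');T['W']=world(T)
for P in(p,T):
  for n,case,(x0,x1,y0,y1),zl in(('cart','tt',(18,62,5,105),24),('handset','amp',(0,60,-76,76),28)):
    W=P['W'];l=(W[...,:2]-np.array(CASE[case][0]))@rot(CASE[case][1])
    m=(P['depth']>0)&(l[...,0]>x0)&(l[...,0]<x1)&(l[...,1]>y0)&(l[...,1]<y1)&(W[...,2]>zl)&(W[...,2]<45)
    if m.sum()<20: print('few');continue
    r=cv2.minAreaRect(l[m].astype(np.float32))
    w=np.c_[l[m],W[m][:,2]];A=np.c_[w[:,:2],np.ones(len(w))];s=w[:,2]>np.median(w[:,2])-3
    pl=np.linalg.lstsq(A[s],w[s,2],rcond=None)[0]
    print(n,m.sum(),np.round(r[0],1),np.round(r[1],1),round(r[2],1),'z',np.percentile(w[:,2],[50,90]).round(1),'slope',pl[:2].round(3))
```

```text
cart 277 [39.2 44.7] [18.9 37.5] 4.0 z [31.4 33. ] slope [ 0.046 -0.007]
handset 2793 [30.6 -2. ] [ 40.8 128.3] 0.3 z [33.4 34.8] slope [ 0.013 -0.001]
cart 107 [42.  59.9] [61.8 19.2] 89.0 z [32.1 35.3] slope [-0.034  0.012]
handset 868 [31.6  1.5] [127.7  41.1] 89.7 z [34.2 36.4] slope [0.005 0.001]
```

View pics/w_i.png

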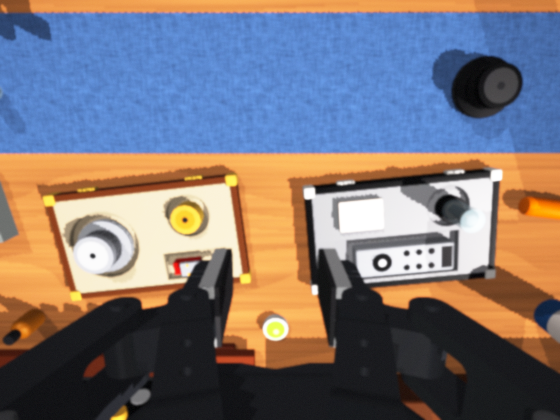

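The handset measures about (31,0) and the cartridge about (42,58) in the case frames. Both lie flat at floor height and well inside tolerance, so I'm handing in.

Run:
```python
from cell import *
sign_off();print(get_state()['time_s'])
```

```text
the job is handed in; nothing more can be done
the job is handed in; nothing more can be done
```

I placed all five parts in their own pockets and handed the job in at about 52 s on the robot's clock. Each part was lowered until the wrist felt contact, within 1 mm of the height expected for the pocket floor, before I let go.

| Part | Case | Measured centre (x, y, mm) | Pocket centre (x, y, mm) |
|---|---|---|---|
| Silver record weight | turntable | (1, −61) | (0, −62) |
| Brass adapter | turntable | (−28, 56) | (−28, 55) |
| Cartridge | turntable | (42, 60) | (40, 55) |
| Remote handset | amplifier | (31, 0) | (30, 0) |
| Larger valve | amplifier | (−30, 60) | (−33, 60) |

- **Final checks:** the table averages two cameras, except the cartridge. Every part is well inside its position limits, and the tops are at the heights expected for parts on the pocket floor. The handset and cartridge measured flat to within about 0.05 rad; the rest looked upright in the pictures.
- **Left in place:** the black weight measured within about 2 mm of where it started. The small valve measured within about 4 mm in the side camera. The wrist camera put it about 8 mm off, but only part of it was in view. It stayed upright, and the robot never went near either.
- **Checks that disagreed:** the first final measurement of the handset and cartridge was spoiled by neighbouring parts and the gripper, so I repeated it. In the repeat, the gripper hid part of the cartridge from the wrist camera, so its position rests on the side camera, which saw its full 62 mm length.

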